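Open the safety-capped reagent bottle at the autosampler

ROBOT

A 7-joint arm with a two-finger parallel gripper is mounted at the origin on the work surface. World frame = base frame: x ahead of the robot, y to its left, z up, the work surface at z = 0. Lengths are in mm, angles in rad, forces in N, time in s.
With the tool pointing down it reaches from about 400 to 875 mm from the base axis. Payload 6.5 kg.
Tool frame: the origin (TCP) lies midway between the tips of the shut fingers; the grasp point (between the pads) lies 19 mm behind it (hold_point_z is the z of the grasp point in the tool frame, in mm); z points along the fingers, y is the direction in which the jaws open and shut (so a half turn about z gives the same grasp; the last joint's range is limited). The gripper opens to 88 mm and grips with 3 to 60 N. Pads are 18 mm wide; open, the fingers measure 123 mm over their backs; the gripper's body (75 mm by 187 mm) begins 45 mm behind the grasp point.
Start: joints at [-1.4, 0.536, -0.004, 1.538, 0.003, 1.067, -0.071], TCP at [152.481, 631.854, 238.716] pointing down, gripper open.
Joint ranges: [-2.7, 2.7], [-0.37, 2.16], [-1.27, 1.26], [0.24, 2.4], [-1.31, 4.45], [0.19, 1.91], [-2.76, 2.76]. Speed limits (rad/s): [2.39, 2.39, 3.14, 3.14, 3.14, 3.14, 3.14].

INTERFACE

Orientations are given as [roll, pitch, yaw] about the fixed x, y, z axes, in that order (R = Rz(yaw) Ry(pitch) Rx(roll)).
In Python, from workcell import * gives the robot as it stands. The module is installed in compiled form; this text tells all that it offers.
- The arm moves only by the tool move_arm, never from a script. Its argument "deltas" is a list of rows, each a list of 7 numbers: the shift along the tool's x, y, z in mm, then the turn, a rotation vector about the tool's x, y, z in rad, then the finger opening in mm, from 0 to 88.1. In form: [[dx, dy, dz, ax, ay, az, jaw], ...]. A call has 1 to 5 rows; each row is the pose to reach, as a shift and turn from the pose measured when the call began, along the tool's axes at that moment; what a row does not reach only later rows make up. A row lasts 1/8 s, in which the tool goes at most 62.5 mm and 10.7 degrees, less where a joint would pass 70% of its speed; a pose out of reach is approached as far as the arm can. A call with a gripper value outside its range is refused whole. The fingers move at their own pace and stop on an object; the grip force is fixed at half the most. Time passes only in rows, so rows that repeat a pose let the fingers close. It gives the time, the measured TCP pose, the force and the opening at its end, in the units of the state.
- get_obs(): the state, without advancing time (a new reading comes with each control period).
- read_camera(name): name is "scene" or "top" or "wrist"; returns a dict with "image" (400x640x3 uint8, red, green, blue), "range_z" (400x640 float32, mm along the optical axis (not along the pixel's ray), 0 where there is no reading), "camera_matrix" (3x3 intrinsics, pixels), "rvec" (rotation vector, rad) and "tvec" (3), from world to camera coordinates, as OpenCV has them. Camera axes: x right, y down, z forward; pixel columns grow to the right and rows downward; lengths in mm; the calibration is good to about 2 mm. A picture is of the moment at which its call begins.
- job_done(): hands the job in, once; it reports no verdict.
Trained networks look in the newest picture that a camera, given by its name, has taken for a name from the list of things; names that differ only in an ending like _2 or _b are one class to them, and where a whole thing is asked for, a point or a joint stands for the part that bears it (a point fixed in the world has none). Each returns a list of dicts, best first, with "confidence" (0 to 1); they miss things now and then, are a little off and sometimes report something else, mostly with a low value. They report only what shows in the picture. A call takes as long as a camera call. They do not tell look-alikes from the thing itself.
- silhouettes(camera, query): "mask" (400x640 bool, what is visible of it) and "location" ([row, column] in pixels, amid what is visible of it).
The state is a dict: "time_s": time; "joint_positions": joint angles; "qd": joint speeds; "tau": joint torques, N m; "position": TCP position; "tool_rot": TCP orientation; "force": force on the tool from outside, world axes, zero at the start; "wrist_torque": the same for the moment, N m; "gripper_width": opening from 0.0 (shut) to 1.0 (fully open).
Only numpy, scipy, OpenCV 4.12 (cv2) and the standard library are available. Lean on these libraries where they do the work, as an engineer would, in place of code of your own. Each camera call takes 0.05 s, during which the arm holds its last target.

TASK

Open the reagent bottle that has the squeeze-tab safety cap: pinch the cap's two side tabs in and, keeping them squeezed, turn the cap anticlockwise until it comes free, without forcing it against its lock or its stop. Lift it off, leaving the bottle seated in its well, and set it gently, right way up, in the steel tray. Leave the other things on the bench where they are.

Things in the scene. Friction and masses are not known exactly. Their poses are not given: they have to be found in the camera images.
- cap: The safety cap: white plastic, round and ribbed, 46 mm across, 32 mm high, flat top, with two flared side tabs for pinching, one on its own +y side and one on its -y side. Origin: centre of its underside; z up. Closed, its underside is 90 mm above the bottle's. 55 g. Shut, its tabs stand over the bottle's two faces without label. Opens by turning anticlockwise, seen from above, with both tabs squeezed.
- cap_grip (a point): Point on the cap's axis at the middle height of the tabs' pads, 25 mm above its underside. Pads 20 mm wide, from 18 to 32 mm above the underside; their upper edges stand 58 mm apart when free; squeezed home, 49 mm apart, faces upright and parallel. About 8 N a side squeezes them home; thin plastic, they crack over 60 N a side.
- tab_a (a joint): Squeeze of the tab on the cap's +y side: 0 free, 0.30 fully squeezed (rad). A rocker pivoted 16 mm above the cap's underside; its lower end is a pawl that locks the cap against opening until the tab is in past about 0.2. Springs back.
- tab_b (a joint): The same for the tab on the cap's -y side.
- bottle: The amber bottle under the safety cap: square body 64 x 64 mm, 74 mm high, sloping shoulders to 82 mm, then the neck. Origin: centre of its underside; z up. Weighs 0.45 to 0.75 kg; stands loose in its well, whose square pocket keeps it from turning (about 2 degrees of play). Pulling on a cap that is not yet free lifts it.
- neck_top (a point): Middle of the neck's top, 118 mm above the bottle's underside. The neck's bayonet collar (36 mm wide, hidden in the cap) sits at an unknown angle: the cap is free to lift after a turn of 25 to 68 degrees from where it starts, and meets a hard stop 10 degrees after coming free. Till then ledges hold it down (1 mm play up and down, 1 mm sideways).
- cap_top (a point): Middle of the cap's top, 32 mm above its underside. How the cap feels: turning freely takes under 0.1 N m; a twist of 0.1 to 0.2 N m against lock or stop is felt safely, 0.4 N m or more (28 N on one of its two lugs or pawls, 15 mm from the axis, or 16 N on both) is forcing it. The cap, fingers and play give about 0.03 rad per 0.1 N m.
- well: The grey block that holds the bottle: 100 x 100 x 48 mm on a 112 mm foot plate, fixed to the bench; square pocket 66 x 66 mm, its floor 6 mm above the origin (centre of the underside). Its x and y axes run along its sides.
- tray: Shallow square stainless steel tray, empty, fixed: 130 x 130 mm, rim 18 mm high, wall and floor 3 mm thick. Origin: centre of its underside. The cap's underside rests 3 mm above it.
- bottle2: Bystander: the same amber bottle in a like grey well, closed with a plain round cap without tabs (42 mm across, top 114 mm above the bottle's underside). Origin: centre of its underside.
- beaker: Bystander: glass beaker, 60 mm across, 75 mm high. Origin: centre of its underside.
- jar: Bystander: white screw jar, 52 mm across, 75 mm high. Origin: centre of its underside.
- vial: Bystander: amber vial, 28 mm across, 50 mm high. Origin: centre of its underside.
- forceps: Bystander: steel forceps, 130 mm long, lying flat. Origin: its middle, on the bench.
- tipbox: Bystander: grey pipette tip box, 120 x 85 x 55 mm. Origin: centre of its underside.
- tube_rack: Bystander: aluminium rack with small tubes, 75 x 160 mm, 56 mm high. Origin: centre of its underside.
Things that resemble listed ones, but are neither listed nor needed, are in the scene too. Leave any pink or red look-alike of the cap alone.

How it is judged:
By the outcome, as a careful person would: the job done as asked, in the order asked, and still so for the second after the job is handed in, with the robot touching nothing.
It also fails if it takes over 69 s, if anything falls off the work surface, if the arm or the gripper's body presses on something with over 40 N, if the wrist force passes 120 N, or if a joint passes its speed limit or range.

## Working session

There is one attempt and no reset: what is moved stays moved. The work goes in short steps, Python scripts to look and compute and a tool call to move; the robot and the scene stay as the last step left them, time stands still between calls to the robot, and variables do not carry over. Pictures are saved under pics/ and viewed, and the job is handed in when it is done.

Besides the shell and the picture viewer there is one more tool, called after ">>>" by a JSON object that holds its "method" and its "body". move_arm: Moves the arm, as the interface text tells. Its arguments: {"type":"object","properties":{"deltas":{"type":"array"}},"required":["deltas"]}

```bash
mkdir -p pics; cat > h.py <<'E'
from workcell import *
import numpy as np, cv2
def shot(n,f):
    c=read_camera(n); cv2.imwrite('pics/'+f,c['image'][:,:,::-1]); return c
def towin(c,px,z=None):
    """pixels (N,2) row,col -> world using depth"""
    R,_=cv2.Rodrigues(np.array(c['rvec'],float)); t=np.array(c['tvec'],float).ravel(); K=np.array(c['camera_matrix'])
    px=np.atleast_2d(px); r=px[:,0].astype(int); q=px[:,1].astype(int)
    d=c['range_z'][r,q].astype(float)
    P=np.stack([(q-K[0,2])/K[0,0]*d,(r-K[1,2])/K[1,1]*d,d],1)
    return (P-t)@R, d
def proj(c,X):
    return cv2.projectPoints(np.atleast_2d(np.array(X,float)),np.array(c['rvec'],float),np.array(c['tvec'],float),np.array(c['camera_matrix']),None)[0][:,0]
E
python3 - <<'E'
from h import *
import pickle
cs={}
for n in ['scene','top','wrist']:
    cs[n]=shot(n,n+'0.png')
    for q in ['cap','bottle','tray','well']:
        for s in silhouettes(n,q):
            m=np.argwhere(s['mask']); W,d=towin(cs[n],m); W=W[d>0]
            print(n,q,round(s['confidence'],2),np.round(s['location']),len(m),np.median(W,0).round(),np.percentile(W[:,2],98).round())
print(get_obs())
E
```

```text
scene cap 0.82 [243. 405.] 313 [380. 229.  29.] 35.0
scene cap 0.81 [284. 436.] 327 [389. 364.  29.] 35.0
scene cap 0.56 [254. 364.] 382 [520. 233. 125.] 130.0
scene bottle 0.9 [268. 366.] 472 [535. 249.  76.] 98.0
scene bottle 0.76 [211. 290.] 710 [606.  16.  80.] 121.0
scene tray 0.68 [139. 259.] 1662 [ 536. -283.    2.] 18.0
scene well 0.58 [273. 363.] 1204 [543. 255.  43.] 52.0
top cap 0.79 [216. 244.] 277 [514. 228. 128.] 133.0
top cap 0.62 [223. 254.] 261 [496. 211.  80.] 90.0
top cap 0.57 [266. 203.] 296 [382. 357.  31.] 37.0
top cap 0.48 [266. 251.] 250 [376. 225.  32.] 38.0
top bottle 0.72 [187. 325.] 484 [585.   0.  84.] 124.0
top bottle 0.7 [220. 254.] 224 [493. 213.  80.] 88.0
top tray 0.8 [209. 423.] 1919 [ 534. -285.    4.] 21.0
top well 0.89 [226. 259.] 850 [496. 213.  47.] 55.0
wrist cap 0.95 [368. 185.] 497 [386. 379.  32.] 35.0
{'time_s': 0.75, 'joint_positions': array([-1.4002087 ,  0.53637599, -0.00440373,  1.53791354,  0.0025768 ,
        1.06727662, -0.07124117]), 'qd': array([ 0.00202164, -0.00103785, -0.0003098 ,  0.00137201,  0.00096409,
        0.00163051, -0.00165905]), 'tau': array([-2.10552371e-04, -5.70828474e+01,  9.89762619e-01, -2.51891863e+01,
       -5.62263932e-02,  1.08138818e-02,  7.23004632e-06]), 'position': array([152.46716676, 631.85994836, 238.72612788]), 'tool_rot': array([3.14156010e+00, 4.31889181e-06, 2.90479242e+00]), 'force': array([ 0.26514932, -0.21965388, -0.00555497]), 'wrist_torque': array([ 0.00581324, -0.0028427 , -0.00130302]), 'gripper_width': 1.001718524539075}
```

View images.

View pics/scene0.png

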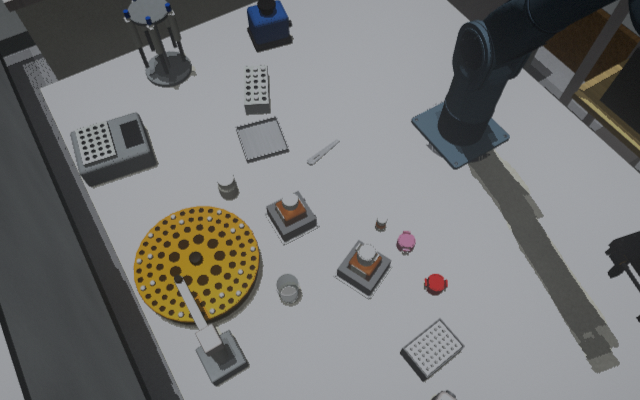

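View pics/top0.png

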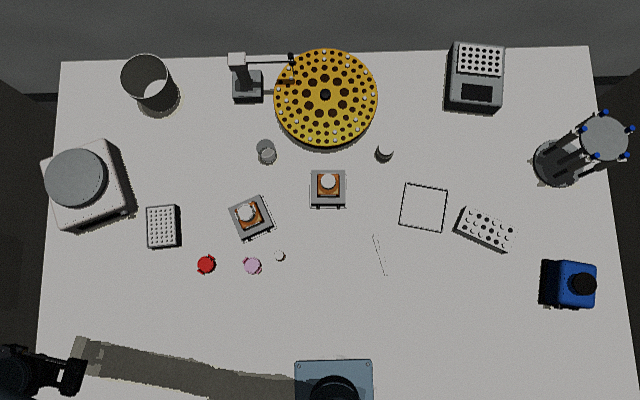

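```bash
python3 - <<'E'
from h import *
import cv2
a=cv2.imread('pics/scene0.png')[190:330,300:480]
b=cv2.imread('pics/top0.png')[180:290,180:290]
cv2.imwrite('pics/cr.png',np.hstack([cv2.resize(a,(514,400),interpolation=2),cv2.resize(b,(286*1,286))[:286].copy() if 0 else cv2.resize(b,(280,400)) ]))
E
```

```text
(no output)
```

View pics/cr.png

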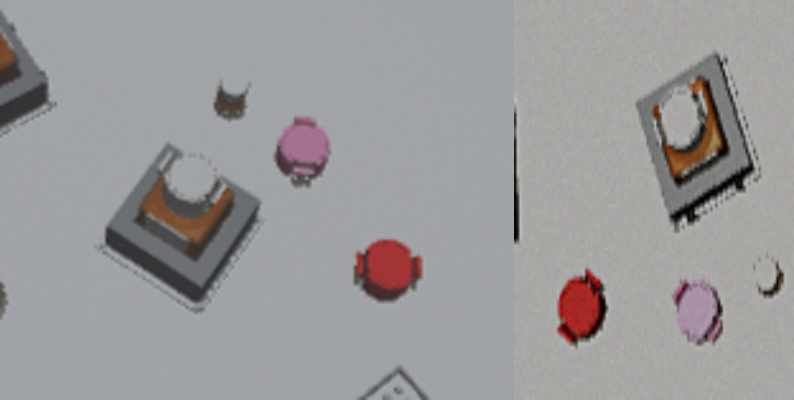

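```bash
python3 - <<'E'
from h import *
o=get_obs()
from scipy.spatial.transform import Rotation as Ro
R=Ro.from_euler('xyz',o['tool_rot']).as_matrix()
c=read_camera('wrist')
Rc,_=cv2.Rodrigues(np.array(c['rvec'],float)); cp=-Rc.T@np.array(c['tvec']).ravel()
print('cam in tool',R.T@(cp-o['position']),'\naxes',(R.T@Rc.T).round(3)); print(c['camera_matrix'])
c=read_camera('top')
for s in silhouettes('top','well'):
    m=np.argwhere(s['mask']); W,d=towin(c,m); k=(d>0)&(abs(W[:,2]-48)<6); W=W[k]
    print(s['confidence'],cv2.minAreaRect(W[:,:2].astype(np.float32)))
for s in silhouettes('top','tray'):
    m=np.argwhere(s['mask']); W,d=towin(c,m)
    print(s['confidence'],cv2.minAreaRect(W[d>0][:,:2].astype(np.float32)))
print(R.T@(np.array([505,220,300])-o['position']))
E
```

```text
cam in tool [  81.93533743    1.04416785 -147.31376741] 
axes [[ 0.001 -0.95  -0.311]
 [ 1.     0.001 -0.001]
 [ 0.001 -0.311  0.95 ]]
[[326.7724274    0.         322.6534883 ]
 [  0.         326.7724274  195.33829521]
 [  0.           0.           1.        ]]
0.71 ((514.4309692382812, 228.72506713867188), (101.07282257080078, 100.49584197998047), 22.89594078063965)
0.69 ((535.9645385742188, -282.36688232421875), (131.08592224121094, 137.157958984375), 77.63427734375)
[-439.31478304 -317.66256046  -61.28231449]
```

>>> {"method": "move_arm", "body": {"deltas": [[-60,-40,-40,0,0,0.18,88],[-110,-76,-61,0,0,0.36,88],[-160,-110,-61,0,0,0.54,88],[-210,-144,-61,0,0,0.72,88],[-250,-172,-61,0,0,0.9,88]]}}

```text
time_s: 1.58
position: [354.2, 407.1, 300.3]
tool_rot: [3.141, -0.001, 1.999]
force: [-0.1, -0.4, 0.2]
gripper_width: 0.997
```

```bash
cat > rel.py <<'E'
import sys
from h import *
from scipy.spatial.transform import Rotation as Ro
def rel(x,y,z,yaw,rp=(np.pi,0)):
    o=get_obs(); R=Ro.from_euler('xyz',o['tool_rot'])
    T=Ro.from_euler('xyz',[np.pi,0,yaw])
    print(o['time_s'],o['position'].round(1),np.degrees(o['tool_rot']).round(2),'q',o['joint_positions'].round(2),'F',o['force'].round(2),'M',o['wrist_torque'].round(3),'w',round(o['gripper_width']*88.1,1))
    print('d',R.inv().apply(np.array([x,y,z])-o['position']).round(2),'rot',(R.inv()*T).as_rotvec().round(4))
if __name__=='__main__':
    a=[float(v) for v in sys.argv[1:]]; rel(a[0],a[1],a[2],np.radians(a[3]))
E
python3 rel.py 514 229 300 23
```

```text
1.575 [354.2 407.1 300.3] [ 1.7994e+02 -5.0000e-02  1.1453e+02] q [-1.16  0.28  0.27  1.78 -0.08  1.09 -0.43] F [-0.14 -0.39  0.21] M [ 0.041  0.054 -0.026] w 87.9
d [-2.2836e+02  7.1440e+01  1.6000e-01] rot [ 2.0000e-04 -1.5000e-03  1.5976e+00]
```

>>> {"method": "move_arm", "body": {"deltas": [[-45,14,0,0,0,0.18,88],[-90,28,0,0,0,0.36,88],[-135,42,0,0,0,0.54,88],[-180,56,0,0,0,0.72,88],[-228,71,0,0,0,0.9,88]]}}

```text
time_s: 2.2
position: [514.2, 228.3, 300.4]
tool_rot: [-3.142, -0.002, 1.094]
force: [-0.4, 0.6, -0.1]
gripper_width: 0.995
```

```bash
python3 rel.py 514 229 300 23
```

```text
2.2 [514.2 228.3 300.4] [-1.800e+02 -1.200e-01  6.268e+01] q [-0.91  0.35  0.53  1.73 -0.2   1.11 -0.79] F [-0.36  0.6  -0.15] M [-0.071  0.112  0.008] w 87.7
d [ 0.52 -0.53  0.41] rot [-0.0007 -0.002   0.6925]
```

>>> {"method": "move_arm", "body": {"deltas": [[0,0,0,0,0,0.18,88],[0,0,0,0,0,0.36,88],[0,0,0,0,0,0.54,88],[0,0,0,0,0,0.692,88],[0,0,0,0,0,0.692,88]]}}

```text
time_s: 2.82
position: [514.1, 228.4, 300.4]
tool_rot: [-3.14, -0.002, 0.404]
force: [-0.1, -1.1, 0.3]
gripper_width: 1.0
```

```bash
python3 rel.py 514 229 300 23; python3 - <<'E'
from h import *
c=shot('wrist','w1.png'); t=shot('top','t1.png')
import pickle; pickle.dump(c,open('w1.pkl','wb'))
for n,cc in (('wrist',c),('top',t)):
  for q in ['cap','bottle','well','tab_a']:
    for s in silhouettes(n,q):
        m=np.argwhere(s['mask']); W,d=towin(cc,m); W=W[d>0]
        print(n,q,round(s['confidence'],2),np.round(s['location']),len(m),np.median(W,0).round(1),np.percentile(W[:,2],98).round())
        if q=='well':
            w=W[abs(W[:,2]-48)<5]; print(cv2.minAreaRect(w[:,:2].astype(np.float32)))
        if q=='cap':
            w=W[W[:,2]>124]
            if len(w)>20: print('top',cv2.minEnclosingCircle(w[:,:2].astype(np.float32)),w.mean(0),cv2.minAreaRect(w[:,:2].astype(np.float32)))
E
```

```text
2.825 [514.1 228.4 300.4] [-1.7993e+02 -9.0000e-02  2.3120e+01] q [-1.02  0.38  0.68  1.74 -0.26  1.12 -1.42] F [-0.1  -1.07  0.34] M [-0.024  0.126  0.014] w 88.1
d [ 0.1  -0.56  0.4 ] rot [-0.0012 -0.0015  0.0021]
wrist cap 0.95 [168. 322.] 2102 [517.9 230.3 129. ] 131.0
top ((516.4536743164062, 229.4969940185547), 29.536916732788086) [516.94067858 229.65766014 129.06757499] ((516.452392578125, 229.7198944091797), (56.68513488769531, 46.68117904663086), 79.6393814086914)
wrist cap 0.82 [243. 291.] 1045 [381.  226.6  33. ] 35.0
wrist cap 0.7 [202. 197.] 1265 [386.6 359.9  32.8] 35.0
wrist bottle 0.77 [176. 531.] 4465 [598.8  17.   85.1] 123.0
wrist bottle 0.73 [140. 322.] 1367 [537.3 240.6  80.7] 92.0
wrist well 0.71 [169. 324.] 2078 [518.  230.5 129. ] 131.0
((468.9630432128906, 223.7433624267578), (13.55916690826416, 1.299414038658142), 79.99463653564453)
wrist well 0.55 [125. 325.] 3828 [540.9 241.8  49.2] 51.0
((516.014892578125, 229.19021606445312), (100.34744262695312, 100.18269348144531), 23.170682907104492)
wrist well 0.18 [170. 350.] 163 [525.8 206.7 126.7] 129.0
((510.2646
[... 337 characters left out ...]
6 [172. 350.] 150 [526.  206.8 126.8] 129.0
top cap 0.71 [214. 244.] 283 [512.4 225.8 128. ] 133.0
top ((514.2598266601562, 228.0034942626953), 28.1326904296875) [513.36485975 228.34256981 128.80323677] ((513.2811889648438, 227.62730407714844), (45.90047836303711, 47.392539978027344), 67.77266693115234)
top cap 0.63 [266. 249.] 242 [375.4 224.2  32.2] 37.0
top bottle 0.78 [185. 326.] 520 [5.868e+02 5.000e-01 8.400e+01] 124.0
top bottle 0.59 [218. 255.] 270 [495.  210.8  79.5] 98.0
top bottle 0.23 [206. 422.] 2041 [ 535.4 -285.6    4.5] 21.0
top well 0.6 [225. 259.] 868 [493.4 210.2  47.2] 55.0
((514.2919921875, 228.69955444335938), (100.9328384399414, 100.31683349609375), 23.341978073120117)
```

View pics/w1.png

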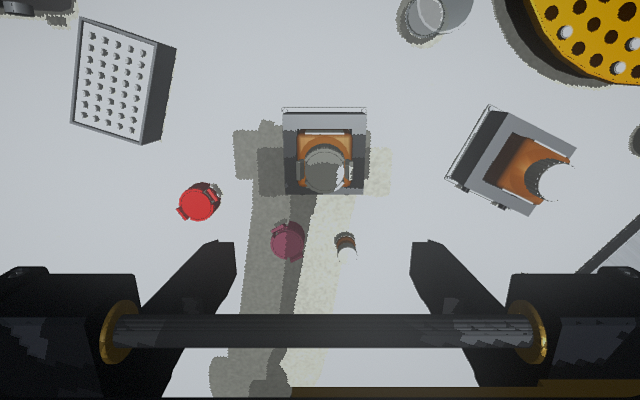

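```bash
python3 - <<'E'
import cv2
a=cv2.imread('pics/w1.png')[95:215,260:390]; cv2.imwrite('pics/w1c.png',cv2.resize(a,None,fx=4.5,fy=4.5,interpolation=2))
E
python3 rel.py 515.2 229 170 23.2
```

```text
3.325 [514.3 228.3 300.4] [-1.7992e+02 -9.0000e-02  2.3050e+01] q [-1.02  0.38  0.68  1.74 -0.26  1.12 -1.42] F [0.61 0.49 0.11] M [-0.065  0.133  0.04 ] w 88.1
d [  0.95  -0.14 130.43] rot [-0.0014 -0.0016 -0.0026]
```

View pics/w1c.png

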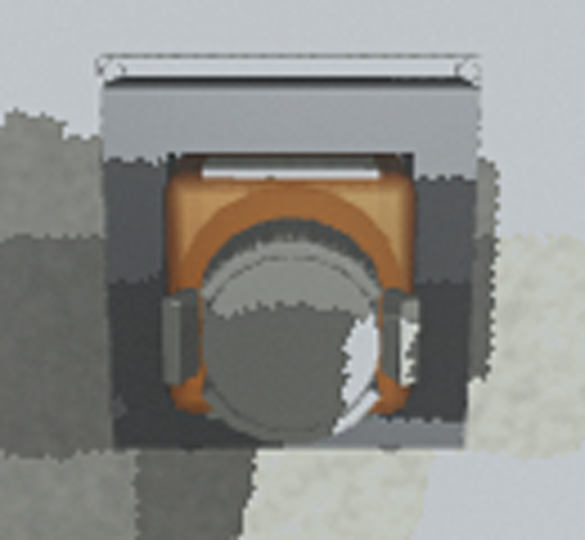

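Look-alikes in the wrist picture: the plain-capped bottle2 at (540,180), the loose red cap at (198,203) and the pink one at (287,240). My choice is the white tabbed cap at (323,170). The crop shows tabs on its left and right, over the faces without a label, so the jaw axis is aligned with them.

>>> {"method": "move_arm", "body": {"deltas": [[1,0,45,0,0,0,88],[1,0,90,0,0,0,88],[1,0,120,0,0,0,88],[1,0,130,0,0,-0.002,88],[1,0,130,0,0,-0.002,88]]}}

```text
time_s: 3.95
position: [515.4, 228.8, 170.6]
tool_rot: [-3.14, -0.001, 0.404]
force: [-0.5, 0.4, 0.2]
gripper_width: 0.998
```

```bash
python3 - <<'E'
from h import *
c=shot('wrist','w2.png'); shot('scene','s2.png')
for q in ['cap','tab_a']:
    for s in silhouettes('wrist',q):
        m=np.argwhere(s['mask']); W,d=towin(c,m); W=W[d>0]
        print(q,round(s['confidence'],2),np.round(s['location']),len(m),W.mean(0).round(1))
        if q=='cap':
            w=W[W[:,2]>124]
            if len(w)>20: print('top',cv2.minAreaRect(w[:,:2].astype(np.float32)))
E
python3 rel.py 515.2 229 102 23.2
```

```text
cap 0.9 [297. 274.] 1806 [385.5 228.6  28.5]
cap 0.9 [248. 154.] 2466 [387.5 359.3  28.2]
cap 0.79 [215. 323.] 5306 [519.2 230.8 126.2]
top ((516.2379760742188, 229.48655700683594), (46.996681213378906, 56.7003059387207), 56.28879165649414)
tab_a 0.73 [220. 363.] 452 [526.7 207.1 124.3]
tab_a 0.69 [218. 284.] 471 [506.1 252.2 120.7]
tab_a 0.61 [279. 263.] 147 [394.  245.7  26.6]
tab_a 0.52 [232. 173.] 189 [404.9 345.7  24.8]
tab_a 0.47 [263. 128.] 105 [363.  374.7  31.3]
4.15 [516.1 229.3 171.7] [-179.9    -0.22   23.17] q [-0.94  0.53  0.6   1.86 -0.39  0.86 -1.32] F [ 0.56  0.05 -0.15] M [-0.03   0.148  0.01 ] w 87.9
d [-1.200e+00  2.000e-02  6.971e+01] rot [-0.0018 -0.0038 -0.0006]
```

View pics/w2.png

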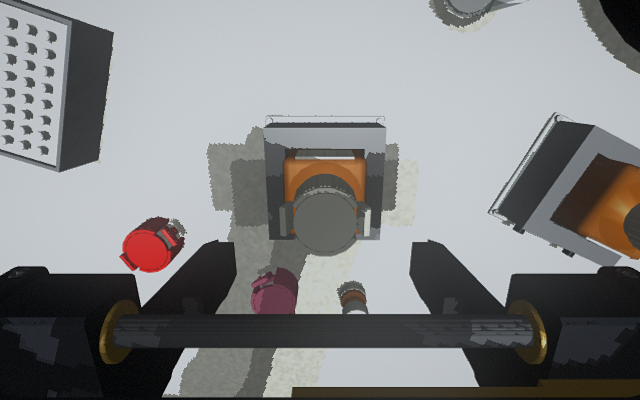

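>>> {"method": "move_arm", "body": {"deltas": [[0,0,30,-0.002,-0.004,0,88],[-0.3,0,50,-0.002,-0.004,0,88],[-0.3,0,62,-0.002,-0.004,0,88],[-0.3,0,69.5,-0.002,-0.004,0,88],[-0.3,0,69.5,-0.002,-0.004,0,88]]}}

```text
time_s: 4.78
position: [516.0, 229.3, 102.1]
tool_rot: [3.141, 0.0, 0.404]
force: [0.2, -0.6, -0.6]
gripper_width: 0.998
```

```bash
python3 rel.py 515.7 229.2 102 23.2;python3 - <<'E'
from h import *
c=shot('wrist','w3.png')
E
```

```text
4.775 [516.  229.3 102.1] [1.7998e+02 2.0000e-02 2.3160e+01] q [-0.89  0.64  0.53  1.89 -0.46  0.74 -1.26] F [ 0.16 -0.61 -0.57] M [-0.033  0.187 -0.   ] w 87.9
d [-0.35 -0.05  0.08] rot [ 0.0003  0.0004 -0.0007]
```

View pics/w3.png

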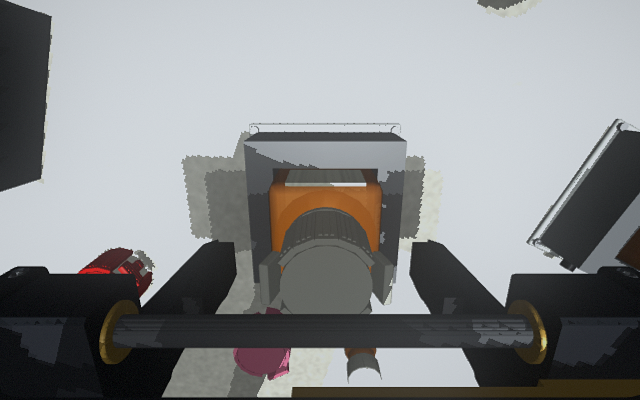

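>>> {"method": "move_arm", "body": {"deltas": [[0,0,0,0,0,0,75],[0,0,0,0,0,0,62],[0,0,0,0,0,0,58],[0,0,0,0,0,0,54],[0,0,0,0,0,0,54]]}}

```text
time_s: 5.45
position: [516.8, 228.9, 102.8]
tool_rot: [3.141, -0.001, 0.404]
force: [0.3, -1.1, 3.1]
gripper_width: 0.615
```

```bash
python3 rel.py 515.7 229.2 102 23.2
```

```text
5.45 [516.8 228.9 102.8] [ 1.7996e+02 -5.0000e-02  2.3130e+01] q [-0.89  0.64  0.53  1.89 -0.46  0.74 -1.26] F [ 0.33 -1.13  3.13] M [-0.537  0.109  0.051] w 54.2
d [-0.84 -0.74  0.82] rot [ 0.0008 -0.0008 -0.0013]
```

>>> {"method": "move_arm", "body": {"deltas": [[0,0,0,0,0,0,51],[0,0,0,0,0,0,48],[0,0,0,0,0,0,44],[0,0,0,0,0,0,40],[0,0,0,0,0,0,40]]}}

```text
time_s: 6.08
position: [517.2, 228.6, 103.7]
tool_rot: [3.141, -0.001, 0.403]
force: [-0.9, -3.5, 10.3]
gripper_width: 0.549
```

```bash
python3 rel.py 515.7 229.2 102 23.2;python3 - <<'E'
from h import *
c=shot('wrist','w4.png')
E
```

```text
6.075 [517.2 228.6 103.7] [ 1.7996e+02 -8.0000e-02  2.3100e+01] q [-0.89  0.64  0.53  1.89 -0.46  0.74 -1.26] F [-0.89 -3.47 10.25] M [-0.606  0.512  0.022] w 48.4
d [-1.13 -1.16  1.65] rot [ 0.0006 -0.0015 -0.0018]
```

View pics/w4.png

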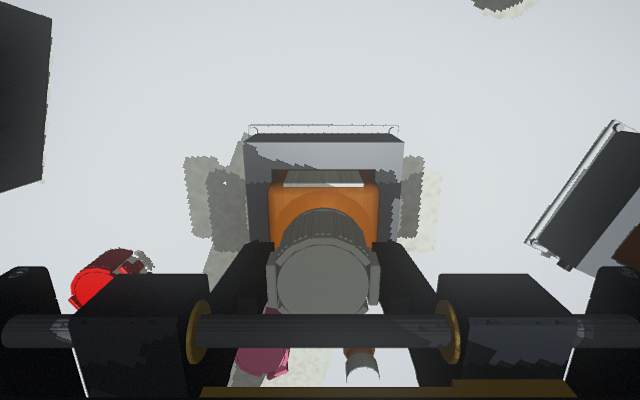

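>>> {"method": "move_arm", "body": {"deltas": [[0,0,0,0,0,0,40],[0,0,0,0,0,0,40],[0,0,0,0,0,0,40]]}}

```text
time_s: 6.5
position: [517.2, 228.5, 103.8]
tool_rot: [3.141, -0.001, 0.403]
force: [-0.5, -2.5, 6.0]
gripper_width: 0.548
```

```bash
python3 rel.py 515.7 229.2 102 23.2
```

```text
6.5 [517.2 228.5 103.8] [ 1.7997e+02 -8.0000e-02  2.3090e+01] q [-0.89  0.64  0.53  1.89 -0.46  0.74 -1.26] F [-0.51 -2.53  5.98] M [-0.372  0.323  0.055] w 48.3
d [-1.11 -1.2   1.76] rot [ 0.0006 -0.0014 -0.0019]
```

>>> {"method": "move_arm", "body": {"deltas": [[0,0,-0.6,0,0,0,40],[0,0,-0.6,0,0,0,40],[0,0,-0.6,0,0,-0.02,40],[0,0,-0.6,0,0,-0.04,40],[0,0,-0.6,0,0,-0.05,40]]}}

```text
time_s: 7.12
position: [517.0, 228.7, 104.2]
tool_rot: [3.141, -0.001, 0.454]
force: [0.6, 1.3, -3.7]
gripper_width: 0.543
```

```bash
python3 rel.py 515.7 229.2 102 23.2
```

```text
7.125 [517.  228.7 104.2] [ 1.7998e+02 -6.0000e-02  2.6010e+01] q [-0.88  0.63  0.52  1.89 -0.45  0.74 -1.22] F [ 0.55  1.28 -3.66] M [ 0.095 -0.12  -0.025] w 47.8
d [-0.93 -1.03  2.16] rot [ 0.0003 -0.001   0.049 ]
```

>>> {"method": "move_arm", "body": {"deltas": [[0,0,0.3,0,0,-0.03,40],[0,0,0.3,0,0,-0.06,40],[0,0,0.3,0,0,-0.09,40],[0,0,0.3,0,0,-0.12,40],[0,0,0.3,0,0,-0.13,40]]}}

```text
time_s: 7.75
position: [517.0, 228.7, 103.9]
tool_rot: [3.141, -0.001, 0.585]
force: [0.7, 0.0, -0.3]
gripper_width: 0.55
```

```bash
python3 rel.py 515.7 229.2 102 23.2
```

```text
7.75 [517.  228.7 103.9] [ 1.7997e+02 -6.0000e-02  3.3520e+01] q [-0.86  0.62  0.48  1.88 -0.42  0.73 -1.12] F [ 0.68  0.03 -0.34] M [-0.134  0.091 -0.089] w 48.5
d [-0.82 -1.15  1.9 ] rot [ 0.0004 -0.0011  0.1801]
```

>>> {"method": "move_arm", "body": {"deltas": [[0,0,0,0,0,-0.02,40],[0,0,0,0,0,-0.04,40],[0,0,0,0,0,-0.06,40],[0,0,0,0,0,-0.06,40]]}}

```text
time_s: 8.25
position: [517.0, 228.7, 103.9]
tool_rot: [3.141, -0.001, 0.645]
force: [0.8, 0.0, 0.0]
gripper_width: 0.544
```

```bash
python3 rel.py 515.7 229.2 102 23.2;python3 - <<'E'
from h import *
c=shot('wrist','w5.png')
E
```

```text
8.25 [517.  228.7 103.9] [ 1.7997e+02 -6.0000e-02  3.6980e+01] q [-0.84  0.62  0.47  1.88 -0.4   0.73 -1.07] F [0.78 0.03 0.02] M [-0.091  0.125  0.005] w 47.9
d [-0.75 -1.22  1.9 ] rot [ 0.0004 -0.0011  0.2405]
```

View pics/w5.png

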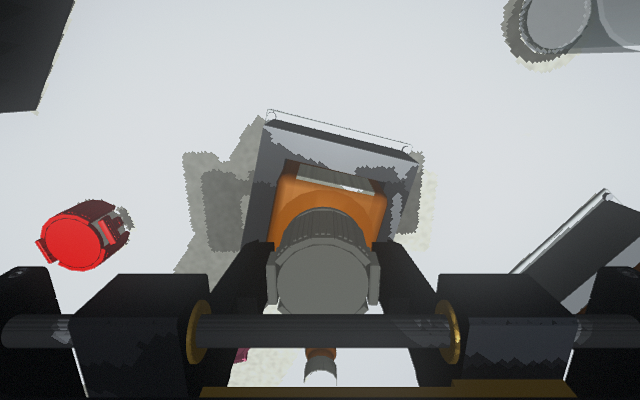

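The bottle stays square in its well while the cap follows the jaws, and the twist is about 0. I'll keep turning.

>>> {"method": "move_arm", "body": {"deltas": [[0,0,0,0,0,-0.03,40],[0,0,0,0,0,-0.06,40],[0,0,0,0,0,-0.09,40],[0,0,0,0,0,-0.12,40],[0,0,0,0,0,-0.12,40]]}}

```text
time_s: 8.93
position: [517.0, 228.8, 103.9]
tool_rot: [3.141, -0.001, 0.766]
force: [-0.7, 0.2, -0.9]
gripper_width: 0.546
```

```bash
python3 rel.py 515.7 229.2 102 23.2
```

```text
8.925 [517.  228.8 103.9] [ 1.7998e+02 -6.0000e-02  4.3870e+01] q [-0.82  0.61  0.44  1.88 -0.38  0.73 -0.98] F [-0.65  0.22 -0.94] M [-0.057  0.145  0.012] w 48.1
d [-0.65 -1.16  1.92] rot [ 2.000e-04 -1.200e-03  3.607e-01]
```

>>> {"method": "move_arm", "body": {"deltas": [[0,0,0,0,0,-0.02,40],[0,0,0,0,0,-0.04,40],[0,0,0,0,0,-0.06,40],[0,0,0,0,0,-0.06,40]]}}

```text
time_s: 9.43
position: [517.0, 228.8, 103.9]
tool_rot: [3.141, -0.001, 0.826]
force: [-0.4, 0.1, 0.1]
gripper_width: 0.549
```

```bash
python3 rel.py 515.7 229.2 102 23.2
```

```text
9.425 [517.  228.8 103.9] [ 1.7998e+02 -6.0000e-02  4.7320e+01] q [-0.81  0.61  0.42  1.88 -0.36  0.72 -0.93] F [-0.36  0.05  0.09] M [-0.08   0.11   0.005] w 48.4
d [-0.55 -1.21  1.92] rot [ 2.00e-04 -1.10e-03  4.21e-01]
```

>>> {"method": "move_arm", "body": {"deltas": [[0,0,0,0,0,-0.025,40],[0,0,0,0,0,-0.05,40],[0,0,0,0,0,-0.05,40]]}}

```text
time_s: 9.8
position: [517.0, 228.7, 103.9]
tool_rot: [3.141, -0.001, 0.876]
force: [0.6, -0.1, -0.8]
gripper_width: 0.548
```

```bash
python3 rel.py 515.7 229.2 102 23.2
```

```text
9.8 [517.  228.7 103.9] [ 1.7998e+02 -6.0000e-02  5.0210e+01] q [-0.8   0.61  0.41  1.88 -0.35  0.72 -0.89] F [ 0.65 -0.12 -0.77] M [-0.056  0.085 -0.064] w 48.3
d [-0.45 -1.26  1.92] rot [ 1.000e-04 -1.100e-03  4.713e-01]
```

>>> {"method": "move_arm", "body": {"deltas": [[0,0,0,0,0,-0.025,40],[0,0,0,0,0,-0.05,40],[0,0,0,0,0,-0.05,40]]}}

```text
time_s: 10.18
position: [517.0, 228.7, 103.9]
tool_rot: [3.141, -0.001, 0.927]
force: [-0.0, 0.9, -1.3]
gripper_width: 0.547
```

```bash
python3 rel.py 515.7 229.2 102 23.2
```

```text
10.175 [517.  228.7 103.9] [ 1.7998e+02 -6.0000e-02  5.3090e+01] q [-0.79  0.61  0.39  1.88 -0.34  0.72 -0.85] F [-0.01  0.92 -1.28] M [-0.034  0.116 -0.038] w 48.2
d [-0.39 -1.28  1.95] rot [ 0.     -0.0012  0.5218]
```

>>> {"method": "move_arm", "body": {"deltas": [[0,0,0,0,0,-0.025,40],[0,0,0,0,0,-0.05,40],[0,0,0,0,0,-0.05,40]]}}

```text
time_s: 10.55
position: [516.9, 228.7, 103.9]
tool_rot: [3.141, -0.001, 0.977]
force: [-0.1, -0.3, -0.7]
gripper_width: 0.546
```

```bash
python3 rel.py 515.7 229.2 102 23.2
```

```text
10.55 [516.9 228.7 103.9] [ 1.7998e+02 -6.0000e-02  5.5980e+01] q [-0.78  0.6   0.38  1.88 -0.33  0.72 -0.81] F [-0.09 -0.28 -0.67] M [-0.02   0.082 -0.016] w 48.1
d [-0.31 -1.29  1.92] rot [-0.     -0.0012  0.5722]
```

>>> {"method": "move_arm", "body": {"deltas": [[0,0,0,0,0,-0.025,40],[0,0,0,0,0,-0.05,40],[0,0,0,0,0,-0.05,40]]}}

```text
time_s: 10.92
position: [516.9, 228.7, 103.9]
tool_rot: [3.141, -0.001, 1.027]
force: [-0.3, -0.4, -0.3]
gripper_width: 0.547
```

```bash
python3 rel.py 515.7 229.2 102 23.2
```

```text
10.925 [516.9 228.7 103.9] [ 1.7999e+02 -6.0000e-02  5.8870e+01] q [-0.77  0.6   0.37  1.88 -0.32  0.72 -0.77] F [-0.27 -0.39 -0.34] M [-0.048  0.093  0.019] w 48.2
d [-0.21 -1.3   1.92] rot [-1.000e-04 -1.100e-03  6.226e-01]
```

>>> {"method": "move_arm", "body": {"deltas": [[0,0,0,0,0,-0.025,40],[0,0,0,0,0,-0.05,40],[0,0,0,0,0,-0.05,40]]}}

```text
time_s: 11.3
position: [517.0, 228.7, 104.0]
tool_rot: [3.141, -0.001, 1.078]
force: [-0.3, -0.1, -1.0]
gripper_width: 0.545
```

```bash
python3 rel.py 515.7 229.2 102 23.2
```

```text
11.3 [517.  228.7 104. ] [ 1.7998e+02 -7.0000e-02  6.1760e+01] q [-0.76  0.6   0.35  1.88 -0.3   0.71 -0.72] F [-0.29 -0.11 -1.  ] M [-0.045  0.124  0.007] w 48.0
d [-0.18 -1.34  1.96] rot [-1.00e-04 -1.30e-03  6.73e-01]
```

>>> {"method": "move_arm", "body": {"deltas": [[0,0,0,0,0,-0.025,40],[0,0,0,0,0,-0.05,40],[0,0,0,0,0,-0.05,40]]}}

```text
time_s: 11.68
position: [516.9, 228.7, 104.0]
tool_rot: [3.141, -0.001, 1.128]
force: [1.4, 0.6, -1.0]
gripper_width: 0.547
```

```bash
python3 rel.py 515.7 229.2 102 23.2
```

```text
11.675 [516.9 228.7 104. ] [ 1.7999e+02 -7.0000e-02  6.4650e+01] q [-0.75  0.6   0.34  1.88 -0.29  0.71 -0.68] F [ 1.36  0.62 -0.96] M [-0.091  0.08  -0.014] w 48.2
d [-0.06 -1.36  1.96] rot [-2.000e-04 -1.300e-03  7.234e-01]
```

>>> {"method": "move_arm", "body": {"deltas": [[0,0,0,0,0,-0.025,40],[0,0,0,0,0,-0.05,40],[0,0,0,0,0,-0.05,40]]}}

```text
time_s: 12.05
position: [516.9, 228.7, 103.9]
tool_rot: [3.141, -0.001, 1.179]
force: [0.3, -0.7, -0.7]
gripper_width: 0.543
```

```bash
python3 rel.py 515.7 229.2 102 23.2
```

```text
12.05 [516.9 228.7 103.9] [ 1.7999e+02 -7.0000e-02  6.7530e+01] q [-0.74  0.6   0.33  1.88 -0.28  0.71 -0.64] F [ 0.33 -0.7  -0.67] M [-0.084  0.056  0.012] w 47.8
d [ 0.02 -1.35  1.94] rot [-3.000e-04 -1.300e-03  7.738e-01]
```

>>> {"method": "move_arm", "body": {"deltas": [[0,0,0,0,0,-0.025,40],[0,0,0,0,0,-0.05,40],[0,0,0,0,0,-0.05,40]]}}

```text
time_s: 12.42
position: [517.0, 228.7, 104.0]
tool_rot: [3.141, -0.001, 1.229]
force: [0.3, 0.0, 0.2]
gripper_width: 0.545
```

```bash
python3 rel.py 515.7 229.2 102 23.2
```

```text
12.425 [517.  228.7 104. ] [ 1.7999e+02 -8.0000e-02  7.0420e+01] q [-0.73  0.59  0.32  1.88 -0.27  0.71 -0.6 ] F [0.32 0.04 0.19] M [-0.07   0.074 -0.01 ] w 48.0
d [ 0.09 -1.37  1.98] rot [-3.000e-04 -1.400e-03  8.241e-01]
```

>>> {"method": "move_arm", "body": {"deltas": [[0,0,0,0,0,-0.025,40],[0,0,0,0,0,-0.05,40],[0,0,0,0,0,-0.05,40]]}}

```text
time_s: 12.8
position: [516.9, 228.7, 104.0]
tool_rot: [3.141, -0.001, 1.279]
force: [0.1, -0.2, -0.4]
gripper_width: 0.546
```

```bash
python3 rel.py 515.7 229.2 102 23.2
```

```text
12.8 [516.9 228.7 104. ] [ 1.7999e+02 -8.0000e-02  7.3300e+01] q [-0.72  0.59  0.3   1.88 -0.26  0.71 -0.56] F [ 0.12 -0.15 -0.38] M [ 0.001  0.093 -0.093] w 48.1
d [ 0.11 -1.33  1.97] rot [-4.000e-04 -1.500e-03  8.744e-01]
```

>>> {"method": "move_arm", "body": {"deltas": [[0,0,0,0,0,-0.025,40],[0,0,0,0,0,-0.05,40],[0,0,0,0,0,-0.05,40]]}}

```text
time_s: 13.18
position: [516.9, 228.3, 104.0]
tool_rot: [3.141, -0.001, 1.329]
force: [0.7, -0.1, 0.2]
gripper_width: 0.543
```

```bash
python3 rel.py 515.7 229.2 102 23.2
```

```text
13.175 [516.9 228.3 104. ] [ 1.7999e+02 -7.0000e-02  7.6150e+01] q [-0.71  0.59  0.29  1.88 -0.25  0.71 -0.52] F [ 0.65 -0.08  0.17] M [-0.31   0.13  -0.308] w 47.8
d [ 0.6  -1.41  1.96] rot [-4.000e-04 -1.100e-03  9.241e-01]
```

Stop felt (−0.31 N m, about 74–76°). I'll back off at once to the middle of the free window, near 69.5°.

>>> {"method": "move_arm", "body": {"deltas": [[0,0,0,0,0,0.06,40],[0,0.2,0,0,0,0.115,40],[0,0.3,0,0,0,0.115,40]]}}

```text
time_s: 13.55
position: [517.2, 228.5, 104.0]
tool_rot: [3.141, -0.001, 1.215]
force: [-0.5, 0.8, -1.0]
gripper_width: 0.55
```

```bash
python3 rel.py 515.7 229.2 102 23.2
```

```text
13.55 [517.2 228.5 104. ] [ 1.7999e+02 -7.0000e-02  6.9630e+01] q [-0.73  0.6   0.32  1.88 -0.27  0.71 -0.61] F [-0.53  0.83 -1.01] M [-0.05   0.087  0.061] w 48.5
d [ 0.18 -1.67  1.96] rot [-4.000e-04 -1.200e-03  8.103e-01]
```

Lift gently.

>>> {"method": "move_arm", "body": {"deltas": [[0,0,-0.7,0,0,0,40],[0,0,-1.4,0,0,0,40],[0,0,-2,0,0,0,40],[0,0,-2,0,0,0,40]]}}

```text
time_s: 14.05
position: [517.2, 228.5, 106.0]
tool_rot: [3.141, -0.001, 1.215]
force: [0.4, 0.2, -1.2]
gripper_width: 0.547
```

```bash
python3 rel.py 515.7 229.2 102 23.2
```

```text
14.05 [517.2 228.5 106. ] [ 1.7999e+02 -7.0000e-02  6.9640e+01] q [-0.74  0.59  0.32  1.88 -0.27  0.72 -0.61] F [ 0.36  0.24 -1.18] M [-0.055  0.061  0.041] w 48.2
d [ 0.14 -1.69  4.03] rot [-3.000e-04 -1.300e-03  8.105e-01]
```

>>> {"method": "move_arm", "body": {"deltas": [[0,0,-2,0,0,0,40],[0,0,-4,0,0,0,40],[0,0,-6,0,0,0,40],[0,0,-8,0,0,0,40],[0,0,-8,0,0,0,40]]}}

```text
time_s: 14.68
position: [517.4, 228.5, 114.2]
tool_rot: [3.141, -0.002, 1.215]
force: [0.1, 0.0, -1.3]
gripper_width: 0.545
```

```bash
python3 rel.py 515.7 229.2 102 23.2; python3 - <<'E'
from h import *
shot('wrist','w6.png')
E
```

```text
14.675 [517.4 228.5 114.2] [ 1.7997e+02 -9.0000e-02  6.9640e+01] q [-0.74  0.58  0.33  1.87 -0.27  0.73 -0.62] F [ 0.06  0.03 -1.31] M [-0.091  0.149  0.031] w 48.0
d [ 0.04 -1.81 12.23] rot [-2.000e-04 -1.700e-03  8.105e-01]
```

View pics/w6.png

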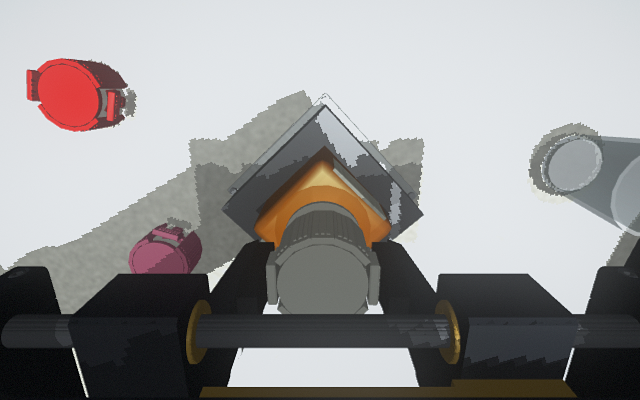

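>>> {"method": "move_arm", "body": {"deltas": [[0,0,-6,0,0,0,40],[0,0,-14,0,0,0,40],[0,0,-26,0,0,0,40],[0,0,-42,0,0,0,40],[0,0,-60,0,0,0,40]]}}

```text
time_s: 15.35
position: [517.4, 228.4, 175.6]
tool_rot: [3.141, -0.002, 1.215]
force: [0.2, -0.3, -0.8]
gripper_width: 0.544
```

```bash
python3 rel.py 536 -283 235 0; python3 - <<'E'
from h import *
c=shot('scene','s7.png'); t=shot('top','t7.png')
for n,cc in (('scene',c),('top',t)):
    for q in ['bottle','tray','cap']:
      for s in silhouettes(n,q):
        m=np.argwhere(s['mask']); W,d=towin(cc,m); W=W[d>0]
        print(n,q,round(s['confidence'],2),np.round(s['location']),len(m),np.median(W,0).round(),np.percentile(W[:,2],98).round(),np.array(W[W[:,2]<25][:,:2].max(0)+W[W[:,2]<25][:,:2].min(0)).round()/2 if q=='tray' else '', cv2.minAreaRect(W[W[:,2]<25][:,:2].astype(np.float32)) if q=='tray' else '')
cv2.imwrite('pics/s7c.png',cv2.resize(cv2.imread('pics/s7.png')[90:310,220:460],None,fx=3,fy=2.7,interpolation=2))
E
```

```text
15.35 [517.4 228.4 175.6] [ 1.7997e+02 -1.0000e-01  6.9630e+01] q [-0.77  0.49  0.36  1.84 -0.22  0.85 -0.65] F [ 0.21 -0.32 -0.77] M [-0.087  0.181  0.038] w 47.9
d [-472.84  195.5   -60.15] rot [-5.0000e-04 -1.9000e-03  1.2153e+00]
scene bottle 0.93 [264. 365.] 692 [528. 241.  79.] 125.0  
scene bottle 0.7 [211. 290.] 734 [605.  15.  80.] 121.0  
scene tray 0.74 [142. 260.] 1652 [ 535. -283.    2.] 18.0 [ 537. -281.] ((535.1375732421875, -288.5432434082031), (153.0877227783203, 130.07931518554688), 77.65299987792969)
scene cap 0.66 [246. 368.] 223 [523. 244. 196.] 202.0  
scene cap 0.62 [284. 437.] 336 [389. 364.  29.] 35.0  
scene cap 0.56 [242. 404.] 234 [384. 232.  29.] 35.0  
top bottle 0.94 [186. 322.] 527 [586.   2.  84.] 124.0  
top bottle 0.79 [220. 252.] 356 [501. 214.  82.] 122.0  
top bottle 0.75 [247. 379.] 225 [ 413. -148.    5.] 11.0  
top tray 0.92 [208. 423.] 1959 [ 534. -285.    4.] 21.0 [ 534. -282.] ((536.8310546875, -285.1072998046875), (136.1416473388672, 138.64825439453125), 77.78441619873047)
top cap 0.54 [264. 252.] 217 [375. 225.  32.] 38.0  
top cap 0.39 [212. 246.] 75 [507. 211. 200.] 257.0
```

View pics/s7c.png

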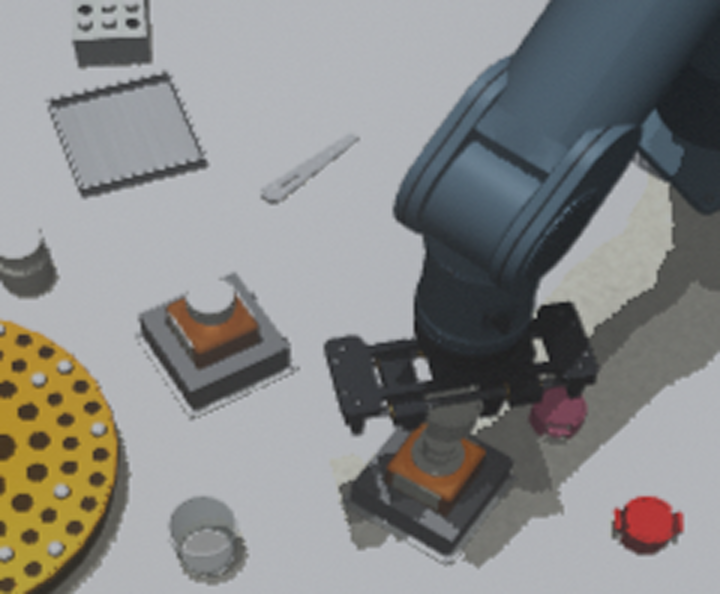

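>>> {"method": "move_arm", "body": {"deltas": [[-20,8,-25,0,0,0.05,40],[-60,25,-50,0,0,0.15,40],[-105,43,-60,0,0,0.28,40],[-150,62,-60,0,0,0.42,40],[-195,81,-60,0,0,0.56,40]]}}

```text
time_s: 16.38
position: [524.7, 15.7, 233.2]
tool_rot: [-3.141, -0.0, 0.651]
force: [0.6, -0.0, -1.4]
gripper_width: 0.547
```

```bash
python3 rel.py 536 -284 235 -12
```

```text
16.375 [524.7  15.7 233.2] [-179.96   -0.     37.3 ] q [-0.58  0.37  0.58  1.9  -0.25  0.94 -0.8 ] F [ 0.56 -0.   -1.42] M [-0.042  0.081 -0.056] w 48.2
d [-172.62  245.26   -1.95] rot [-7.000e-04  3.000e-04  8.605e-01]
```

>>> {"method": "move_arm", "body": {"deltas": [[-20,30,0,0,0,0.13,40],[-50,72,0,0,0,0.27,40],[-80,115,0,0,0,0.42,40],[-110,157,0,0,0,0.57,40],[-140,198,0,0,0,0.7,40]]}}

```text
time_s: 17.0
position: [533.1, -228.1, 232.6]
tool_rot: [-3.141, 0.001, -0.053]
force: [-0.0, 0.7, -1.0]
gripper_width: 0.552
```

```bash
python3 rel.py 536 -284 235 -12
```

```text
17.0 [ 533.1 -228.1  232.6] [-1.7996e+02  6.0000e-02 -3.0400e+00] q [-0.23  0.52  0.76  1.77 -0.41  1.02 -0.93] F [-0.04  0.74 -0.98] M [-0.028  0.137 -0.009] w 48.6
d [ 5.84 55.7  -2.4 ] rot [-0.0006  0.0011  0.1563]
```

>>> {"method": "move_arm", "body": {"deltas": [[2,22,0,0,0,0.06,40],[5,45,0,0,0,0.12,40],[6,56,0,0,0,0.156,40],[6,56,0,0,0,0.156,40]]}}

```text
time_s: 17.5
position: [535.8, -284.6, 232.2]
tool_rot: [-3.141, 0.002, -0.21]
force: [0.2, -0.2, -0.2]
gripper_width: 0.547
```

```bash
python3 - <<'E'
from h import *
c=shot('wrist','w8.png')
for s in silhouettes('wrist','tray'):
    m=np.argwhere(s['mask']); W,d=towin(c,m); W=W[(d>0)&0==0]; W=W[(W[:,2]<25)&(W[:,2]>-5)]
    print(s['confidence'],s['location'],cv2.minAreaRect(W[:,:2].astype(np.float32)))
for s in silhouettes('wrist','cap'): print(s['confidence'],s['location'])
E
python3 rel.py 536 -284 45 -12
```

```text
0.66 [158.9, 321.6] ((535.7756958007812, -282.7881774902344), (137.3023681640625, 130.5064697265625), 76.957763671875)
0.77 [267.6, 321.8]
17.65 [ 536.4 -283.   232.4] [-1.7992e+02  8.0000e-02 -1.1870e+01] q [-0.13  0.58  0.79  1.7  -0.46  1.06 -0.97] F [ 0.78  0.01 -1.05] M [-0.049  0.135  0.018] w 48.4
d [7.000e-02 1.330e+00 1.874e+02] rot [-0.0014  0.0014  0.0024]
```

View pics/w8.png

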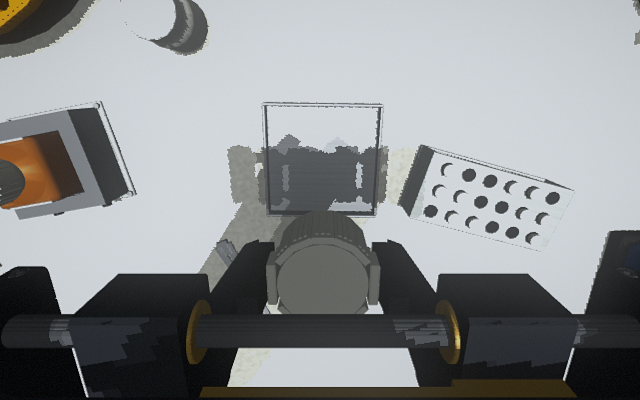

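>>> {"method": "move_arm", "body": {"deltas": [[0,0,35,0,0,0,40],[0,0,80,0,0,0,40],[0,0,125,0,0,0,40],[0,0,165,0,0,0,40],[0,0,185,0,0,0,40]]}}

```text
time_s: 18.27
position: [535.6, -281.0, 45.5]
tool_rot: [-3.139, 0.004, -0.205]
force: [0.3, 0.2, 0.4]
gripper_width: 0.547
```

```bash
python3 rel.py 536 -283.5 16 -12; python3 -c "
from h import *
shot('wrist','w9.png')"
```

```text
18.275 [ 535.6 -281.    45.5] [-179.84    0.23  -11.77] q [-0.01  0.82  0.6   1.79 -0.66  0.75 -0.83] F [0.29 0.16 0.43] M [0.04  0.139 0.025] w 48.2
d [ 1.06  2.44 29.47] rot [-0.0028  0.0041  0.0039]
```

View pics/w9.png

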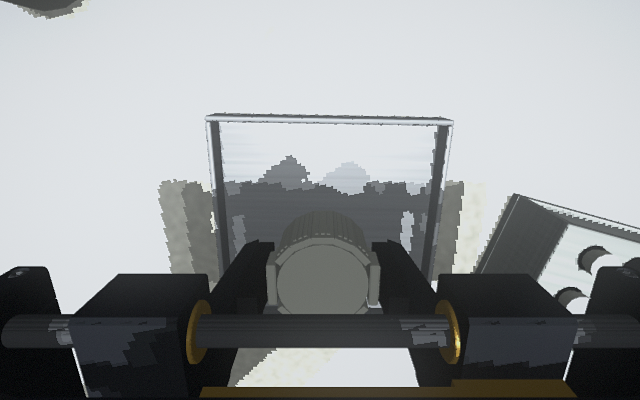

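>>> {"method": "move_arm", "body": {"deltas": [[0.5,1.5,8,-0.003,0.004,0.004,40],[1,2.4,16,-0.003,0.004,0.004,40],[1,2.4,24,-0.003,0.004,0.004,40],[1,2.4,29.5,-0.003,0.004,0.004,40],[1,2.4,29.5,-0.003,0.004,0.004,40]]}}

```text
time_s: 18.95
position: [535.1, -283.1, 14.3]
tool_rot: [-3.142, 0.002, -0.21]
force: [0.2, 0.6, 0.1]
gripper_width: 0.546
```

```bash
python3 rel.py 536 -283.5 12 -12
```

```text
18.95 [ 535.1 -283.1   14.3] [-1.800e+02  1.200e-01 -1.201e+01] q [ 0.01  0.86  0.57  1.79 -0.69  0.7  -0.81] F [0.23 0.63 0.08] M [ 0.035  0.224 -0.042] w 48.1
d [0.98 0.16 2.33] rot [-0.      0.002  -0.0002]
```

>>> {"method": "move_arm", "body": {"deltas": [[0,0,0.7,0,0.002,0,40],[0,0,1.4,0,0.002,0,40],[0,0,2.1,0,0.002,0,40],[0,0,2.1,0,0.002,0,40]]}}

```text
time_s: 19.45
position: [535.1, -283.1, 12.2]
tool_rot: [3.142, 0.0, -0.21]
force: [0.1, 0.1, -0.7]
gripper_width: 0.548
```

```bash
python3 rel.py 536 -283.5 12 -12
```

```text
19.45 [ 535.1 -283.1   12.2] [180.     0.   -12.01] q [ 0.02  0.86  0.57  1.79 -0.69  0.69 -0.8 ] F [ 0.1   0.1  -0.69] M [0.009 0.13  0.001] w 48.2
d [0.97 0.16 0.25] rot [ 0.      0.     -0.0002]
```

>>> {"method": "move_arm", "body": {"deltas": [[0,0,0.5,0,0,0,40],[0,0,1.0,0,0,0,40],[0,0,1.3,0,0,0,40],[0,0,1.3,0,0,0,40]]}}

```text
time_s: 19.95
position: [535.1, -283.2, 11.0]
tool_rot: [-3.142, 0.0, -0.21]
force: [0.1, 0.8, 0.5]
gripper_width: 0.548
```

```bash
python3 rel.py 536 -283.5 12 -12
```

```text
19.95 [ 535.1 -283.2   11. ] [-180.      0.    -12.01] q [ 0.02  0.87  0.56  1.79 -0.7   0.69 -0.8 ] F [0.09 0.82 0.47] M [ 0.081  0.165 -0.029] w 48.3
d [ 0.97  0.14 -1.01] rot [-0.0001  0.     -0.0002]
```

>>> {"method": "move_arm", "body": {"deltas": [[0,0,0.3,0,0,0,40],[0,0,0.6,0,0,0,40],[0,0,0.6,0,0,0,40]]}}

```text
time_s: 20.32
position: [535.0, -283.2, 10.8]
tool_rot: [-3.141, 0.0, -0.21]
force: [-1.3, 0.9, 5.8]
gripper_width: 0.544
```

```bash
python3 rel.py 536 -283.5 12 -12
```

```text
20.325 [ 535.  -283.2   10.8] [-179.98    0.    -12.02] q [ 0.02  0.87  0.56  1.79 -0.7   0.69 -0.8 ] F [-1.31  0.9   5.81] M [0.364 0.474 0.08 ] w 47.9
d [ 1.04  0.11 -1.19] rot [-0.0004  0.     -0.0004]
```

Contact with the tray floor. Opening slowly.

>>> {"method": "move_arm", "body": {"deltas": [[0,0,-0.2,0,0,0,46],[0,0,-0.2,0,0,0,50],[0,0,-0.2,0,0,0,54],[0,0,-0.2,0,0,0,58],[0,0,-0.2,0,0,0,62]]}}

```text
time_s: 20.95
position: [535.1, -283.2, 11.0]
tool_rot: [-3.141, -0.0, -0.21]
force: [0.3, 1.3, -0.7]
gripper_width: 0.7
```

>>> {"method": "move_arm", "body": {"deltas": [[0,0,0,0,0,0,66],[0,0,0,0,0,0,70],[0,0,0,0,0,0,72],[0,0,0,0,0,0,72]]}}

```text
time_s: 21.45
position: [535.1, -283.2, 11.0]
tool_rot: [-3.141, -0.0, -0.21]
force: [0.2, 0.0, 0.9]
gripper_width: 0.814
```

```bash
python3 rel.py 536 -283.5 12 -12; python3 -c "
from h import *
shot('wrist','w10.png')"
```

```text
21.45 [ 535.1 -283.2   11. ] [-1.7998e+02 -1.0000e-02 -1.2020e+01] q [ 0.02  0.87  0.56  1.79 -0.7   0.69 -0.8 ] F [0.2  0.01 0.94] M [-0.006  0.143  0.009] w 71.7
d [ 0.93  0.11 -0.96] rot [-0.0004 -0.0001 -0.0003]
```

View pics/w10.png

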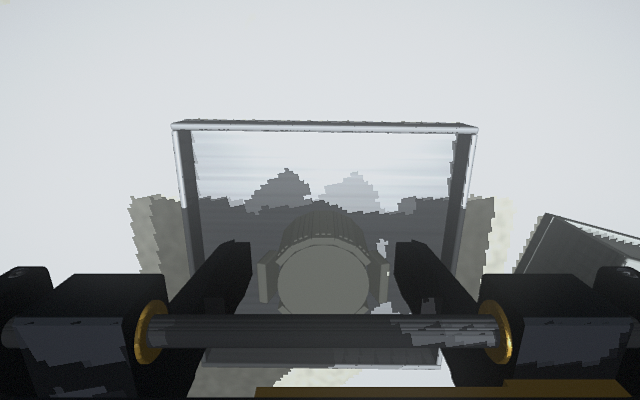

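Released: the cap sits upright at px (322,280) with gaps to both fingers. Straight up.

>>> {"method": "move_arm", "body": {"deltas": [[0,0,-5,0,0,0,72],[0,0,-15,0,0,0,72],[0,0,-35,0,0,0,72],[0,0,-75,0,0,0,72],[0,0,-120,0,0,0,72]]}}

```text
time_s: 22.12
position: [534.9, -283.3, 133.3]
tool_rot: [-3.141, -0.0, -0.21]
force: [-0.3, -0.3, 0.4]
gripper_width: 0.819
```

>>> {"method": "move_arm", "body": {"deltas": [[0,0,-40,0,0,0,72],[0,0,-80,0,0,0,72],[0,0,-110,0,0,0,72],[0,0,-110,0,0,0,72],[0,0,-110,0,0,0,72]]}}

```text
time_s: 22.75
position: [534.5, -282.9, 243.2]
tool_rot: [-3.141, 0.0, -0.21]
force: [1.2, -0.4, -1.1]
gripper_width: 0.814
```

```bash
python3 rel.py 536 -283.5 12 -12; python3 - <<'E'
from h import *
for n in ['wrist','scene','top']:
    c=shot(n,n+'11.png')
    for q in ['cap','bottle']:
      for s in silhouettes(n,q):
        m=np.argwhere(s['mask']); W,d=towin(c,m); W=W[d>0]
        print(n,q,round(s['confidence'],2),np.round(s['location']),len(m),np.median(W,0).round(),np.percentile(W[:,2],98).round())
a=cv2.resize(cv2.imread('pics/wrist11.png')[60:320,170:470],(400,347)); b=cv2.resize(cv2.imread('pics/scene11.png')[90:320,220:460],(400,383))
a=cv2.copyMakeBorder(a,0,36,0,0,cv2.BORDER_CONSTANT); cv2.imwrite('pics/fin.png',np.hstack([a,b]))
E
```

```text
22.75 [ 534.5 -282.9  243.2] [-1.7995e+02  1.0000e-02 -1.2040e+01] q [-0.14  0.57  0.8   1.69 -0.45  1.08 -0.98] F [ 1.16 -0.35 -1.1 ] M [-0.031  0.192 -0.021] w 71.7
d [  1.64   0.45 231.2 ] rot [-0.0009  0.0001 -0.0007]
wrist cap 0.96 [158. 322.] 1632 [ 536. -283.   36.] 38.0
wrist bottle 0.95 [172.  41.] 5369 [598. -20.  82.] 121.0
wrist bottle 0.5 [140. 322.] 10639 [ 545. -283.    5.] 20.0
scene cap 0.91 [285. 437.] 365 [388. 364.  29.] 35.0
scene cap 0.53 [240. 405.] 275 [380. 229.  29.] 35.0
scene cap 0.48 [136. 257.] 249 [ 536. -276.   31.] 38.0
scene cap 0.42 [185. 229.] 415 [ 708. -156.   60.] 76.0
scene bottle 0.95 [263. 363.] 779 [527. 239.  79.] 124.0
scene bottle 0.95 [210. 289.] 682 [606.  15.  81.] 121.0
scene bottle 0.27 [134. 259.] 251 [ 536. -275.   31.] 37.0
top cap 0.75 [266. 252.] 232 [374. 224.  33.] 38.0
top cap 0.61 [264. 205.] 269 [381. 358.  32.] 38.0
top bottle 0.88 [184. 327.] 538 [588.  -0.  84.] 125.0
top bottle 0.78 [216. 248.] 557 [508. 222.  83.] 127.0
top bottle 0.16 [194. 406.] 122 [ 579. -236.    5.] 24.0
```

View pics/fin.png

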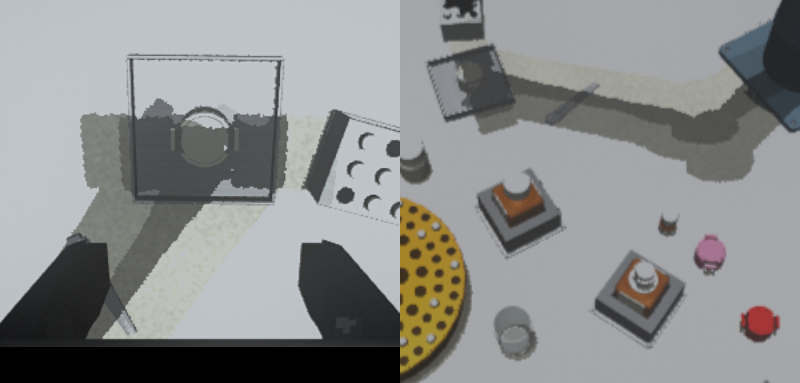

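```bash
python3 -c "
from workcell import *
print(job_done())"
```

```text
the job is handed in; nothing more can be done
None
```

The safety cap is off and stands right way up in the steel tray, the bottle is still seated in its well, and I handed the job in at about 23 s.

- **Opening:** I squeezed both tabs home (jaws read about 48 mm) and turned the cap anticlockwise. I felt the hard stop after about 50–53°, backed off about 6.5° and lifted. The pull stayed near 1 N, so the bottle was not raised.
- **Placing:** I lowered the cap onto the tray floor with a touch of about 6 N, opened the fingers slowly and rose clear.

**Last checks:**
- The cap's top reads about 36 mm high at (536, −283), against 35 mm expected, with the cap upright and central in the tray.
- The bottle's neck top reads about 124 mm, exactly the seated height.
- The other bottle, both look-alike caps and the bystanders visible in the last pictures are where they were.

**Checks that were off:**
- **Stop torque:** one turning step ran a little into the stop and read 0.31 N m. That is above the 0.1–0.2 N m safe range but below the 0.4 N m that counts as forcing; I backed off straight away.
- **Top camera:** its detector missed the placed cap, while the wrist and scene cameras both found it.
- **Camera agreement:** the top and wrist cameras disagreed by about 2 mm on where the cap was at the start, within their stated calibration.

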